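Take another bite with the ratchet lever of the plaque clamp

TASK

The strap clamp on the shield-shaped plaque is only half tightened, and its lever has nearly run against the steel post. Lift that lever off its serrations, swing it back anticlockwise by about 80 degrees, let it drop in again and turn it clockwise until the strap sits tight on the plaque and the nut stops; then let go with the lever down in its serrations. Leave the lever of the other clamp, on the round log slice, alone.

Things in the scene. Friction and masses are not known exactly. Their poses are not given: they have to be found in the camera images.
- plaque_axis (a point): Clamp of the dark shield-shaped plaque (140 mm wide) on a plywood base. The point lies on the axis of its stud, 130 mm above the bench, level with the knob's point; x runs along the strap from heel to plaque, z up. A steel post, 14 mm thick, 112 mm high, 55 mm from the axis and 98 degrees from x, stops the lever at 115 degrees. All else under its swing is below 75 mm.
- plaque_knob (a point): Upright round black knob, 24 mm in diameter, fixed at the end of the lever, from 102 mm (top of the lever's arm) to 152 mm above the bench; the point is on its centre line, 28 mm above the arm, 95 mm from the stud's axis. At the start it lies 123 to 135 degrees anticlockwise (from above) from the clamp's x. Arm 18 mm wide, 12 mm thick.
- plaque_lever (a joint): Lift of the lever in m: 0 down, 0.014 fully up; a spring holds it down, lifting takes 5 to 8 N. From 0.005 up it is clear of the 18 serrations (20 degrees apart, 4 mm high, 3 degrees of play) and swings freely without the nut. Down, it turns the nut both ways with about 4 to 5 N at the knob. Let down on the crests, it drops in as it is turned on.
- plaque_screw (a joint): Turn of the clamp's nut in rad, growing clockwise seen from above (tightening): 0 to 0.2 at the start, 1.3 when the end of the strap, 8 mm up before, has come down tight on the plaque, where the nut stops hard. It stays where it is left. With the lever down it turns as far as the lever does, but for the play.
- slice_knob (a point): The same knob on the same lever of the other strap clamp, which holds a round log slice with bark (136 mm in diameter) and is already tight: to be left alone. Either clamp may stand left or right, their stud axes about 400 mm apart, in any case with the workpiece on the side away from the robot.

How it is judged:
By the outcome, as a careful person would: the job done as asked, in the order asked, and still so for the second after the job is handed in, with the robot touching nothing.
It also fails if it takes over 42 s, if anything falls off the work surface, if the arm or the gripper's body presses on something with over 40 N, if the wrist force passes 120 N, or if a joint passes its speed limit or range.

ROBOT

A 6-joint arm with a two-finger parallel gripper is mounted at the origin on the work surface. World frame = base frame: x ahead of the robot, y to its left, z up, the work surface at z = 0. Lengths are in m, angles in rad, forces in N, time in s.
With the tool pointing down it reaches from about 0.425 to 1.125 m from the base axis. Payload 14.9 kg.
Tool frame: the origin (TCP) lies between the finger pads; the fingertips stand 22 mm ahead of it and the grasp point (between the pads) lies 3 mm ahead of it (manip.tip_extent is the distance from the TCP to the fingertips, in m); y points along the fingers, z is the direction in which the jaws open and shut, and the axes are right-handed (so a half turn about y gives the same grasp; the last joint's range is limited). The gripper opens to 91 mm and grips with 3 to 60 N. Pads are 32 mm wide; open, the fingers measure 118 mm over their backs; the gripper's body (76 mm by 178 mm) begins 60 mm behind the grasp point.
Start: joints at [1.209, 0.379, 1.734, -0, 1.028, -0.033], TCP at [0.226, 0.663, 0.236] pointing down, gripper open.
Joint ranges: [-2.77, 2.77], [-0.74, 2.19], [0, 2.66], [-1.06, 4.2], [0.31, 2.87], [-3.08, 3.08]. Speed limits (rad/s): [1.89, 1.89, 2.39, 3.14, 3.14, 3.14].

INTERFACE

Orientations are given as [roll, pitch, yaw] about the fixed x, y, z axes, in that order (R = Rz(yaw) Ry(pitch) Rx(roll)).
In Python, from workcell import telemetry, imaging, close_job, manip gives the robot as it stands.
- The arm moves only by the tool drive_tool, never from a script. Its argument "series" is a list of rows, each an object of numbers: "tx", "ty", "tz": the shift along the world's x, y, z in m; "wx", "wy", "wz": the turn, a rotation vector about the world's x, y, z in rad; "jaw": the gripper command: -1 is shut, 1 is fully open, values between are in proportion. A call has 1 to 12 rows; each row shifts and turns the pose as measured when the row begins; what a row does not reach is not made up. A row lasts 1/8 s, in which the tool goes at most 62.5 mm and 10.7 degrees, less where a joint would pass 70% of its speed; a pose out of reach is approached as far as the arm can. A call is refused whole if a number of a shift passes 0.0625 or a number of a turn 0.188, either way. A call with a gripper value outside its range is refused whole. The fingers move at their own pace and stop on an object; "grip_force" is the grip in N (left out, the last holds). Time passes only in rows, so rows that do not move let the fingers close. It gives the time, the measured TCP pose, the force and the opening at its end, in the units of the state.
- telemetry.sense(): the state, without advancing time (a new reading comes with each control period).
- imaging.get_image(name): name is "scene" or "top"; returns a dict with "pixels" (420x560x3 uint8, blue, green, red), "fx", "fy", "cx", "cy" (pixels), "world_to_cam" (4x4, takes a point from world to camera coordinates). Camera axes: x right, y down, z forward; pixel columns grow to the right and rows downward; lengths in m; the calibration is good to about 2 mm. A picture is of the moment at which its call begins. There is no depth.
- close_job(): hands the job in, once; it reports no verdict.
The state is a dict: "t": time; "qpos": joint angles; "joint_vel": joint speeds; "joint_efforts": joint torques, N m; "position": TCP position; "tcp_rot": TCP orientation; "wrist_force": force on the tool from outside, world axes, zero at the start; "wrist_torque": the same for the moment, N m; "finger_gap": finger opening in m.
Only numpy, scipy, OpenCV 4.12 (cv2) and the standard library are available. Lean on these libraries where they do the work, as an engineer would, in place of code of your own. Each camera call takes 0.05 s, during which the arm holds its last target. There are 200 camera calls.

## Working session

There is one attempt and no reset: what is moved stays moved. The work goes in short steps, Python scripts to look and compute and a tool call to move; the robot and the scene stay as the last step left them, time stands still between calls to the robot, and variables do not carry over. Pictures are saved under pics/ and viewed, about 8 in all and at most 12, crops included, and the job is handed in when it is done.

Besides the shell and the picture viewer there is one more tool, called after "Request:" as name([rows], argument=value, ...), one row to a line, values as JSON. drive_tool: Moves the arm, as the interface text tells. Its arguments: {"type":"object","properties":{"series":{"type":"array","items":{"type":"object","properties":{"tx":{"type":"number"},"ty":{"type":"number"},"tz":{"type":"number"},"wx":{"type":"number"},"wy":{"type":"number"},"wz":{"type":"number"},"jaw":{"type":"number"}}}},"grip_force":{"type":"number"}},"required":["series"]}

```bash
mkdir -p pics; cat > h.py <<'E'
import numpy as np, cv2
from workcell import telemetry, imaging, close_job, manip
def shot(n,f):
    im=imaging.get_image(n); cv2.imwrite('pics/'+f,im['pixels']); return im
def ray(im,u,v):
    T=np.array(im['world_to_cam']); R=T[:3,:3]; c=-R.T@T[:3,3]
    d=R.T@np.array([(u-im['cx'])/im['fx'],(v-im['cy'])/im['fy'],1]); return c,d
def onplane(im,u,v,z):
    c,d=ray(im,u,v); return c+d*(z-c[2])/d[2]
def proj(im,p):
    q=np.array(im['world_to_cam'])@np.append(p,1); return im['fx']*q[0]/q[2]+im['cx'],im['fy']*q[1]/q[2]+im['cy']
E
python3 - <<'E'
from h import *
for n in('scene','top'):
    im=shot(n,n+'1.png'); c,_=ray(im,0,0); print(n,c,im['fx'],np.round(im['world_to_cam'],3).tolist())
s=telemetry.sense(); print({k:np.round(v,3).tolist() for k,v in s.items()})
E
```

```text
scene [0.96616933 0.1125734  0.79655317] 427.50864080749477 [[-0.127, 0.992, -0.015, 0.023], [0.827, 0.098, -0.554, -0.368], [-0.548, -0.083, -0.832, 1.202], [0.0, 0.0, 0.0, 1.0]]
top [0.44880166 0.02647369 0.95656989] 410.2272975037884 [[0.015, -1.0, -0.022, 0.041], [-0.992, -0.012, -0.126, 0.566], [0.126, 0.024, -0.992, 0.892], [0.0, 0.0, 0.0, 1.0]]
{'t': 0.1, 'qpos': [1.209, 0.379, 1.735, 0.0, 1.029, -0.033], 'joint_vel': [0.001, -0.001, -0.003, -0.001, 0.0, 0.001], 'joint_efforts': [-0.001, -76.504, -43.529, 0.065, 0.04, -0.0], 'position': [0.226, 0.662, 0.235], 'tcp_rot': [-1.572, 0.0, -0.329], 'wrist_force': [-0.154, -0.11, -0.518], 'wrist_torque': [-0.038, 0.053, 0.003], 'finger_gap': 0.091}
```

View pics/top1.png

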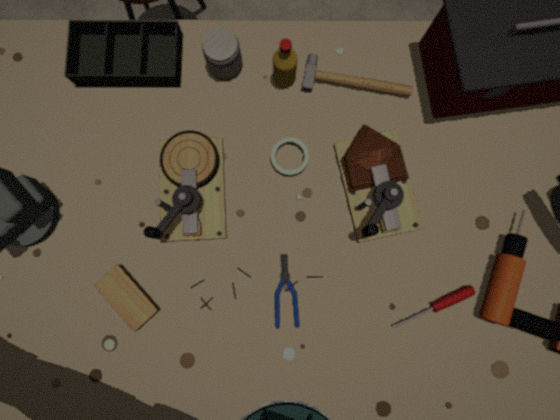

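View pics/scene1.png

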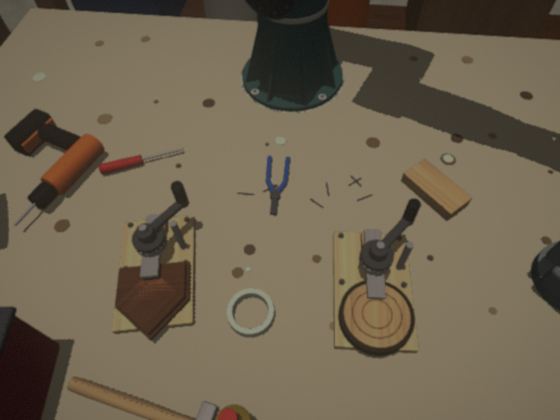

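Top view: the plaque clamp is on the right, with its hub near (387,193) and knob near (370,230). In the scene view its hub is near (148,235) and the knob runs from about (178,187) to (183,203). I'll take enlarged crops for precision.

```bash
python3 - <<'E'
import cv2,numpy as np
a=cv2.imread('pics/top1.png')[110:250,325:425]; b=cv2.imread('pics/scene1.png')[170:340,105:205]
f=lambda i:cv2.convertScaleAbs(cv2.resize(i,(400,560),interpolation=cv2.INTER_CUBIC),alpha=2)
b=b[:140]
cv2.imwrite('pics/c1.png',np.hstack([f(a),f(b)]))
E
```

```text
(no output)
```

View pics/c1.png

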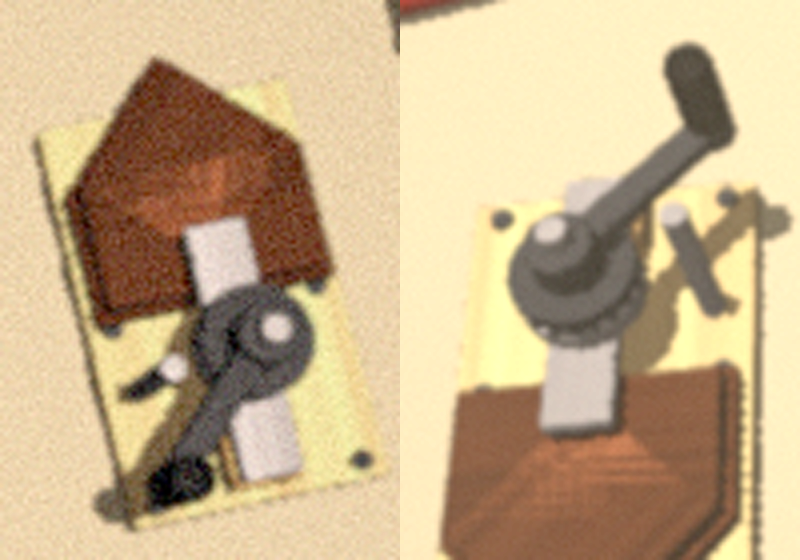

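```bash
python3 - <<'E'
from h import *
T=imaging.get_image('top');S=imaging.get_image('scene')
def tri(a,b):
    c1,d1=ray(T,*a);c2,d2=ray(S,*b); s=np.linalg.lstsq(np.c_[d1,-d2],c2-c1,rcond=None)[0]
    p,q=c1+d1*s[0],c2+d2*s[1]; return (p+q)/2,np.linalg.norm(p-q)
print('knob',tri((370,230.5),(180,194.5)), onplane(T,370,230.5,.127),onplane(S,180,194.5,.127),onplane(S,176.5,186,.152),onplane(S,183,203,.102))
print('stud',tri((394.5,191.7),(142.5,228.2)))
print('post',tri((325+43,110+92),(105+69,170+54)))
# strap direction from plywood edges (z~.018) & strap centerline z~.07
for n,im,p in(('T',T,[(325+55,110+56),(325+68,110+118)]),('T ply',T,[(325+9,110+35),(325+33,110+131)]),('S strap',S,[(105+45,170+105),(105+49,170+47)])):
    z=.018 if 'ply' in n else .07
    a,b=[onplane(im,*q,z) for q in p]; d=a-b; print(n,a,b,np.degrees(np.arctan2(d[1],d[0])))
E
```

```text
knob (array([ 0.51441786, -0.15979971,  0.11823472]), np.float64(0.0014293850201189603)) [ 0.51390408 -0.15855792  0.127     ] [ 0.52020382 -0.15554739  0.127     ] [ 0.51850582 -0.15721496  0.152     ] [ 0.52290614 -0.15429814  0.102     ]
stud (array([ 0.59547159, -0.21162696,  0.11468037]), np.float64(0.0026760959951919513))
post (array([ 0.57466632, -0.15876336,  0.10602365]), np.float64(0.0025911583152559777))
T [ 0.66053729 -0.19541121  0.07      ] [ 0.52441506 -0.22060244  0.07      ] 10.484724087904379
T ply [ 0.72227031 -0.10212856  0.018     ] [ 0.49818319 -0.15534039  0.018     ] 13.358073709524408
S strap [ 0.66737239 -0.18619491  0.07      ] [ 0.54277179 -0.21628013  0.07      ] 13.574434408614154
```

Request:
drive_tool([
  {"tx":0.035,"ty":-0.046,"jaw":0.3},
  {"tx":0.035,"ty":-0.046,"jaw":0.3},
  {"tx":0.035,"ty":-0.046,"jaw":0.3},
  {"tx":0.035,"ty":-0.046,"jaw":0.3},
  {"tx":0.035,"ty":-0.046,"jaw":0.3},
  {"tx":0.035,"ty":-0.046,"jaw":0.3},
  {"tx":0.035,"ty":-0.046,"jaw":0.3},
  {"tx":0.035,"ty":-0.046,"jaw":0.3},
  {"ty":-0.058,"wz":-0.15},
  {"ty":-0.058,"wz":-0.15},
  {"ty":-0.058,"wz":-0.15},
  {"ty":-0.058,"wz":-0.15},
])

```text
$.series[0]: bad value
```

Request:
drive_tool([
  {"tx":0.035,"ty":-0.046,"tz":0,"wx":0,"wy":0,"wz":0,"jaw":0.3},
  {"tx":0.035,"ty":-0.046,"tz":0,"wx":0,"wy":0,"wz":0,"jaw":0.3},
  {"tx":0.035,"ty":-0.046,"tz":0,"wx":0,"wy":0,"wz":0,"jaw":0.3},
  {"tx":0.035,"ty":-0.046,"tz":0,"wx":0,"wy":0,"wz":0,"jaw":0.3},
  {"tx":0.035,"ty":-0.046,"tz":0,"wx":0,"wy":0,"wz":0,"jaw":0.3},
  {"tx":0.035,"ty":-0.046,"tz":0,"wx":0,"wy":0,"wz":0,"jaw":0.3},
  {"tx":0.035,"ty":-0.046,"tz":0,"wx":0,"wy":0,"wz":0,"jaw":0.3},
  {"tx":0.035,"ty":-0.046,"tz":0,"wx":0,"wy":0,"wz":0,"jaw":0.3},
  {"tx":0,"ty":-0.058,"tz":0,"wx":0,"wy":0,"wz":-0.15,"jaw":0.3},
  {"tx":0,"ty":-0.058,"tz":0,"wx":0,"wy":0,"wz":-0.15,"jaw":0.3},
  {"tx":0,"ty":-0.058,"tz":0,"wx":0,"wy":0,"wz":-0.15,"jaw":0.3},
  {"tx":0,"ty":-0.058,"tz":0,"wx":0,"wy":0,"wz":-0.15,"jaw":0.3},
])

```text
t: 1.7
position: [0.5119, 0.0456, 0.2355]
tcp_rot: [-1.569, -0.002, -0.941]
wrist_force: [1.3, -0.6, 0.4]
finger_gap: 0.0589
```

Request:
drive_tool([
  {"tx":0.001,"ty":-0.05,"tz":0,"wx":0,"wy":0,"wz":0,"jaw":0.3},
  {"tx":0.001,"ty":-0.05,"tz":0,"wx":0,"wy":0,"wz":0,"jaw":0.3},
  {"tx":0.001,"ty":-0.05,"tz":0,"wx":0,"wy":0,"wz":0,"jaw":0.3},
  {"tx":0.001,"ty":-0.05,"tz":0,"wx":0,"wy":0,"wz":0,"jaw":0.3},
  {"tx":0,"ty":0,"tz":-0.045,"wx":0,"wy":0,"wz":0,"jaw":0.3},
  {"tx":0,"ty":0,"tz":0,"wx":0,"wy":0,"wz":0,"jaw":0.3},
])

```text
t: 2.45
position: [0.5149, -0.1651, 0.1908]
tcp_rot: [-1.568, -0.003, -0.949]
wrist_force: [-0.0, -0.6, 0.3]
finger_gap: 0.0594
```

```bash
python3 - <<'E'
from h import *
s=telemetry.sense(); print(s['position'],s['tcp_rot'],s['qpos'])
T=shot('top','t2.png');S=shot('scene','s2.png')
print(proj(S,np.array(s['position'])-[0,0,.022]))
f=lambda i,y,x:cv2.convertScaleAbs(cv2.resize(i[y:y+140,x:x+100],(400,560),interpolation=cv2.INTER_CUBIC),alpha=2)
cv2.imwrite('pics/c2.png',np.hstack([f(T['pixels'],140,320),f(S['pixels'],140,120)]))
E
```

```text
[ 0.51485763 -0.16505619  0.19077923] [-1.56793727 -0.00348264 -0.94867169] [-3.53532292e-01  1.90827638e-01  2.08147571e+00  5.45430955e-04
  8.64802657e-01 -9.76014846e-01]
(np.float64(170.89692732476527), np.float64(178.65083740474995))
```

View pics/c2.png

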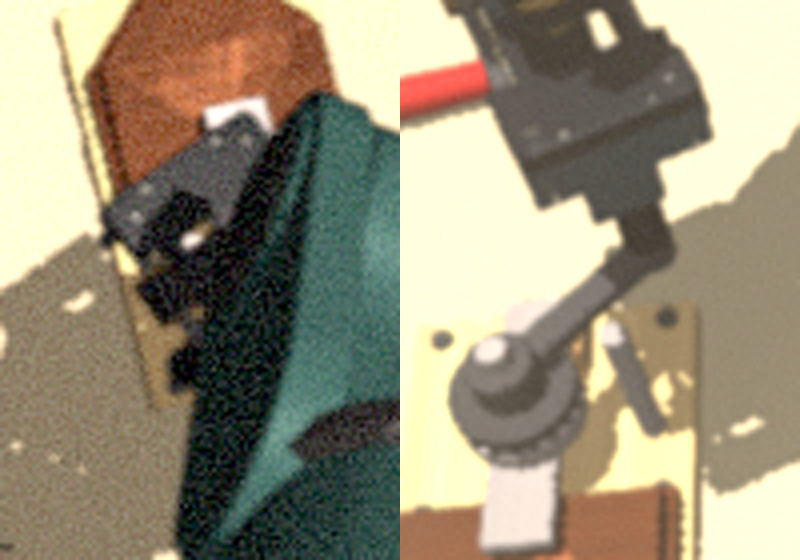

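Request:
drive_tool([
  {"tx":0.003,"ty":0.008,"tz":0,"wx":0,"wy":0,"wz":0,"jaw":0.3},
  {"tx":0,"ty":0,"tz":-0.03,"wx":0,"wy":0,"wz":0,"jaw":0.3},
  {"tx":0,"ty":0,"tz":-0.026,"wx":0,"wy":0,"wz":0,"jaw":0.3},
  {"tx":0,"ty":0,"tz":0,"wx":0,"wy":0,"wz":0,"jaw":0.3},
])

```text
t: 3.05
position: [0.5243, -0.1545, 0.1431]
tcp_rot: [-1.56, -0.015, -0.944]
wrist_force: [-0.8, -0.1, -0.0]
finger_gap: 0.0592
```

Request:
drive_tool([
  {"tx":-0.006,"ty":-0.0025,"tz":-0.01,"wx":0,"wy":0,"wz":0,"jaw":0.3},
  {"tx":0,"ty":0,"tz":0,"wx":0,"wy":0,"wz":0,"jaw":0.3},
])

```text
t: 3.3
position: [0.5192, -0.1568, 0.1349]
tcp_rot: [-1.558, -0.017, -0.943]
wrist_force: [0.6, 0.3, 0.6]
finger_gap: 0.0593
```

Good. Close.

Request:
drive_tool([
  {"tx":0,"ty":0,"tz":0,"wx":-0.005,"wy":0.015,"wz":0,"jaw":-0.3},
  {"tx":0,"ty":0,"tz":0,"wx":0,"wy":0,"wz":0,"jaw":-0.6},
  {"tx":0,"ty":0,"tz":0,"wx":0,"wy":0,"wz":0,"jaw":-1},
  {"tx":0,"ty":0,"tz":0,"wx":0,"wy":0,"wz":0,"jaw":-1},
  {"tx":0,"ty":0,"tz":0,"wx":0,"wy":0,"wz":0,"jaw":-1},
], grip_force=45)

```text
t: 3.92
position: [0.5194, -0.1571, 0.1363]
tcp_rot: [-1.574, -0.013, -0.943]
wrist_force: [-1.3, -2.4, 0.3]
finger_gap: 0.0236
```

Request:
drive_tool([
  {"tx":0,"ty":0,"tz":0.005,"wx":0,"wy":0,"wz":0,"jaw":-1},
  {"tx":0,"ty":0,"tz":0.005,"wx":0,"wy":0,"wz":0,"jaw":-1},
  {"tx":0,"ty":0,"tz":0,"wx":0,"wy":0,"wz":0,"jaw":-1},
])

```text
t: 4.3
position: [0.5196, -0.1573, 0.1467]
tcp_rot: [-1.574, -0.013, -0.943]
wrist_force: [1.7, -1.8, -6.9]
finger_gap: 0.0236
```

Request:
drive_tool([
  {"tx":-0.007,"ty":-0.0113,"tz":0,"wx":0,"wy":0,"wz":0.14,"jaw":-1},
  {"tx":-0.0053,"ty":-0.0122,"tz":0,"wx":0,"wy":0,"wz":0.14,"jaw":-1},
  {"tx":-0.0035,"ty":-0.0128,"tz":0,"wx":0,"wy":0,"wz":0.14,"jaw":-1},
  {"tx":0,"ty":0,"tz":0,"wx":0,"wy":0,"wz":0,"jaw":-1},
])

```text
t: 4.8
position: [0.5039, -0.1943, 0.1467]
tcp_rot: [-1.573, -0.015, -0.51]
wrist_force: [4.2, -0.8, -7.0]
finger_gap: 0.0233
```

Request:
drive_tool([
  {"tx":-0.001,"ty":-0.0131,"tz":0,"wx":0,"wy":0,"wz":0.14,"jaw":-1},
  {"tx":0.0002,"ty":-0.0132,"tz":0,"wx":0,"wy":0,"wz":0.14,"jaw":-1},
  {"tx":0.002,"ty":-0.0131,"tz":0,"wx":0,"wy":0,"wz":0.14,"jaw":-1},
  {"tx":0.0039,"ty":-0.0127,"tz":0,"wx":0,"wy":0,"wz":0.14,"jaw":-1},
  {"tx":0,"ty":0,"tz":0,"wx":0,"wy":0,"wz":0,"jaw":-1},
])

```text
t: 5.42
position: [0.5092, -0.2457, 0.1461]
tcp_rot: [-1.572, -0.014, 0.057]
wrist_force: [3.2, -0.1, -5.8]
finger_gap: 0.0231
```

Request:
drive_tool([
  {"tx":0.0055,"ty":-0.012,"tz":0,"wx":0,"wy":0,"wz":0.14,"jaw":-1},
  {"tx":0.0072,"ty":-0.0111,"tz":0,"wx":0,"wy":0,"wz":0.14,"jaw":-1},
  {"tx":0.0086,"ty":-0.01,"tz":0,"wx":0,"wy":0,"wz":0.14,"jaw":-1},
  {"tx":0,"ty":0,"tz":0,"wx":0,"wy":0,"wz":0,"jaw":-1},
])

```text
t: 5.92
position: [0.5305, -0.277, 0.1454]
tcp_rot: [-1.57, -0.013, 0.473]
wrist_force: [1.4, -1.5, -6.9]
finger_gap: 0.0234
```

```bash
python3 - <<'E'
from h import *
from scipy.optimize import least_squares as L
s=telemetry.sense(); print(s['position'],s['wrist_force'],s['qpos'])
P=np.array([[.5196,-.1573],[.5039,-.1943],[.5092,-.2457],s['position'][:2]])
r=L(lambda c:np.hypot(*(P-c[:2]).T)-.095,[.597,-.212]); print(r.x,r.fun,np.degrees(np.arctan2(*(P-r.x).T[::-1]))%360)
E
```

```text
[ 0.53052655 -0.27695627  0.14535057] [ 1.44238782 -1.48808044 -6.88905039] [-0.52475318  0.34351577  1.98381986  0.01571502  0.80767062 -2.57909873]
[ 0.5978212  -0.21050878] [-0.00039699  0.00030958  0.00035271 -0.00042812] [145.77510276 170.20843058 201.65788415 224.63707512]
```

Request:
drive_tool([
  {"tx":0.0006,"ty":-0.001,"tz":0,"wx":0,"wy":0,"wz":0,"jaw":-1},
  {"tx":0,"ty":0,"tz":-0.005,"wx":0,"wy":0,"wz":0,"jaw":-1},
  {"tx":0,"ty":0,"tz":-0.0045,"wx":0,"wy":0,"wz":0,"jaw":-1},
  {"tx":0,"ty":0,"tz":0,"wx":0,"wy":0,"wz":0,"jaw":-1},
])

```text
t: 6.42
position: [0.5303, -0.2775, 0.1361]
tcp_rot: [-1.571, -0.012, 0.464]
wrist_force: [-1.6, -0.7, 4.2]
finger_gap: 0.0234
```

Request:
drive_tool([
  {"tx":-0.0087,"ty":0.01,"tz":0.0003,"wx":0,"wy":0,"wz":-0.14,"jaw":-1},
  {"tx":-0.0072,"ty":0.0111,"tz":0,"wx":0,"wy":0,"wz":-0.14,"jaw":-1},
  {"tx":-0.0056,"ty":0.012,"tz":0,"wx":0,"wy":0,"wz":-0.14,"jaw":-1},
  {"tx":0,"ty":0,"tz":0,"wx":0,"wy":0,"wz":0,"jaw":-1},
])

```text
t: 6.92
position: [0.5085, -0.2438, 0.1366]
tcp_rot: [-1.572, -0.013, 0.03]
wrist_force: [1.0, -1.2, -4.0]
finger_gap: 0.0234
```

Request:
drive_tool([
  {"tx":-0.004,"ty":0.0127,"tz":-0.0006,"wx":0,"wy":0,"wz":-0.14,"jaw":-1},
  {"tx":-0.002,"ty":0.0131,"tz":0,"wx":0,"wy":0,"wz":-0.14,"jaw":-1},
  {"tx":-0.0001,"ty":0.0132,"tz":0,"wx":0,"wy":0,"wz":-0.14,"jaw":-1},
])

```text
t: 7.3
position: [0.5026, -0.2058, 0.1366]
tcp_rot: [-1.574, -0.013, -0.391]
wrist_force: [2.5, -1.7, -3.9]
finger_gap: 0.0235
```

Request:
drive_tool([
  {"tx":0.0018,"ty":0.0131,"tz":-0.0004,"wx":0,"wy":0,"wz":-0.14,"jaw":-1},
  {"tx":0.0015,"ty":0.0065,"tz":0,"wx":0,"wy":0,"wz":-0.07,"jaw":-1},
])

```text
t: 7.55
position: [0.5058, -0.1861, 0.1364]
tcp_rot: [-1.575, -0.011, -0.602]
wrist_force: [-0.8, -2.3, -0.9]
finger_gap: 0.0234
```

```bash
python3 - <<'E'
from h import *
s=telemetry.sense(); print(s['position'],s['wrist_force'],s['qpos'])
S=shot('scene','s3.png')
f=lambda i,y,x:cv2.convertScaleAbs(cv2.resize(i[y:y+140,x:x+100],(400,560),interpolation=cv2.INTER_CUBIC),alpha=2)
cv2.imwrite('pics/c3.png',np.hstack([f(cv2.imread('pics/scene1.png'),190,100),f(S['pixels'],190,100)]))
E
```

```text
[ 0.5057564  -0.18611717  0.13644707] [-0.79060716 -2.33481099 -0.89504377] [-0.39303163  0.27336914  2.10565246 -0.00905136  0.75228775 -1.35501278]
```

View pics/c3.png

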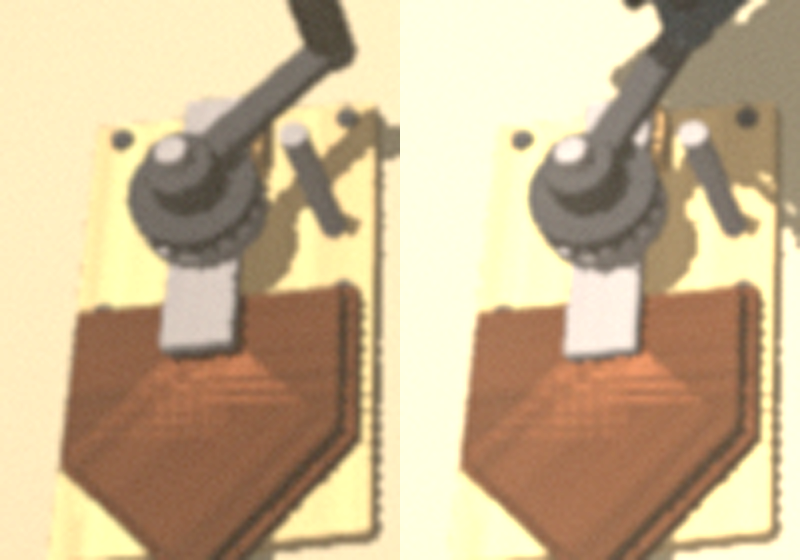

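The strap end has come down about 1–2 px and its tilt has changed (tip edge (165,355) → (168,360) in the crop), so the nut is following the lever. I'll continue in small steps until the stop.

Request:
drive_tool([
  {"tx":0.0022,"ty":0.0063,"tz":0,"wx":0,"wy":0,"wz":-0.07,"jaw":-1},
])

```text
t: 7.72
position: [0.5078, -0.1798, 0.1365]
tcp_rot: [-1.575, -0.01, -0.673]
wrist_force: [-3.8, -0.6, 1.2]
finger_gap: 0.023
```

Request:
drive_tool([
  {"tx":0.0024,"ty":0.0062,"tz":0,"wx":0,"wy":0,"wz":-0.07,"jaw":-1},
])

```text
t: 7.85
position: [0.5102, -0.1738, 0.1365]
tcp_rot: [-1.576, -0.01, -0.741]
wrist_force: [-2.4, -2.1, -0.1]
finger_gap: 0.0233
```

Request:
drive_tool([
  {"tx":0.0028,"ty":0.006,"tz":0,"wx":0,"wy":0,"wz":-0.07,"jaw":-1},
])

```text
t: 7.98
position: [0.513, -0.1681, 0.1366]
tcp_rot: [-1.576, -0.009, -0.809]
wrist_force: [-2.6, -2.2, -0.2]
finger_gap: 0.0235
```

Request:
drive_tool([
  {"tx":0.0032,"ty":0.0058,"tz":0,"wx":0,"wy":0,"wz":-0.07,"jaw":-1},
])

```text
t: 8.1
position: [0.5158, -0.1629, 0.1365]
tcp_rot: [-1.578, -0.009, -0.876]
wrist_force: [-9.5, -15.8, -0.1]
finger_gap: 0.0235
```

Request:
drive_tool([
  {"tx":0.0018,"ty":0.0028,"tz":0,"wx":0,"wy":0,"wz":-0.035,"jaw":-1},
])

```text
t: 8.22
position: [0.5168, -0.1613, 0.1364]
tcp_rot: [-1.581, -0.009, -0.907]
wrist_force: [-12.6, -16.7, 3.3]
finger_gap: 0.0234
```

Request:
drive_tool([
  {"tx":0,"ty":0,"tz":0,"wx":0,"wy":0,"wz":0,"jaw":-0.1},
  {"tx":0,"ty":0,"tz":0,"wx":0,"wy":0,"wz":0,"jaw":0.2},
  {"tx":0,"ty":0,"tz":0,"wx":0,"wy":0,"wz":0,"jaw":0.2},
  {"tx":0,"ty":0,"tz":0,"wx":0,"wy":0,"wz":0,"jaw":0.2},
  {"tx":0,"ty":0,"tz":0.03,"wx":0,"wy":0,"wz":0,"jaw":0.2},
  {"tx":0,"ty":0,"tz":0.05,"wx":0,"wy":0,"wz":0,"jaw":0.2},
  {"tx":0,"ty":0.04,"tz":0.04,"wx":0,"wy":0,"wz":0,"jaw":0.2},
  {"tx":0,"ty":0.06,"tz":0,"wx":0,"wy":0,"wz":0,"jaw":0.2},
  {"tx":0,"ty":0.06,"tz":0,"wx":0,"wy":0,"wz":0,"jaw":0.2},
  {"tx":0,"ty":0.06,"tz":0,"wx":0,"wy":0,"wz":0,"jaw":0.2},
  {"tx":0,"ty":0,"tz":0,"wx":0,"wy":0,"wz":0,"jaw":0.2},
])

```text
t: 9.6
position: [0.5172, 0.0641, 0.262]
tcp_rot: [-1.577, -0.01, -0.896]
wrist_force: [-0.2, 0.2, -1.2]
finger_gap: 0.0548
```

```bash
python3 - <<'E'
from h import *
S=shot('scene','s4.png');T=shot('top','t4.png')
f=lambda i,y,x:cv2.convertScaleAbs(cv2.resize(i[y:y+140,x:x+100],(400,560),interpolation=cv2.INTER_CUBIC),alpha=2)
cv2.imwrite('pics/c4.png',np.hstack([f(S['pixels'],170,105),f(T['pixels'],110,325)]))
E
```

```text
(no output)
```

View pics/c4.png

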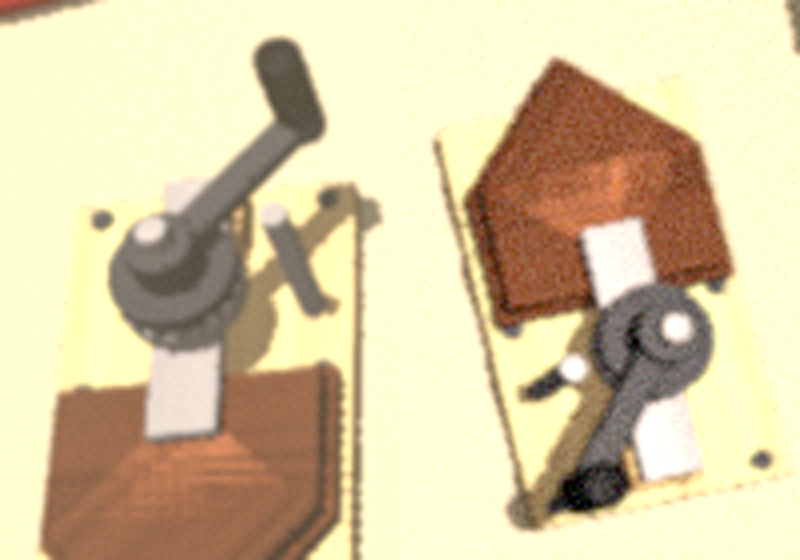

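The strap tip now lies flat on the plaque (scene crop about (183,437)). The lever is down, with the knob at about (285,90) in the crop, clear of the post at (275,215). The gripper is away from everything, so I'll hand in.

```bash
python3 -c "
from h import *
print(close_job(), telemetry.sense()['wrist_force'])"
```

```text
the job is handed in; nothing more can be done
the job is handed in; nothing more can be done
```

The plaque clamp is tightened, and I handed the job in at about 9.7 s of the 42 s allowed.

- **What I did:** I gripped the plaque lever's knob and lifted it about 10 mm, which took roughly 7 N. I swung it back about 79° anticlockwise and let it drop in at its original height. Then I turned it about 76° clockwise until the nut stopped hard: the force at the knob rose from about 3 N to about 20 N. The lever ended about 135° from the clamp's x, clear of the post's 115° stop.
- **Last checks:** The lever was down at its seated height when I let go. The last pictures show the strap end flat on the plaque and the gripper well clear. I did not touch the slice clamp.
- **What disagreed:** The force while turning read about 2–3 N, below the expected 4–5 N. The strap coming down in the pictures and the hard stop both show that the nut did turn with the lever.

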